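# Offer up a fold-down shelf to its hinge and hold it for pinning

## Task

I am about to pin the little fold-down shelf onto the slide cabinet. First take the steel hinge pin out of its block and hang it by its eye on the peg on the cabinet's front, left hanging freely there; then lift the shelf by its wooden bar, bring its hinge knuckle between the two knuckles on the cabinet so that all three holes line up, and hold it there level, still, and without forcing it against the cabinet: finish while still holding it, do not let go. Leave the other things on the desk where they are.

Things in the scene. Friction and masses are not known exactly. Their poses are not given: they have to be found in the camera images.
- pin_eye (a point): Centre of the 18 mm hole through the eye plate of the loose steel hinge pin (90 g): a 6 mm shaft 75 mm long below an upright plate 8 mm thick (own x, the hole's direction), 34 mm wide (y), 44 mm tall (z). 92 mm above the shaft's tip, 17 mm above the plate's lower edge, 27 mm below its top. Starts upright, the shaft 40 mm deep in the block. Either way round will do on the peg
- pin_grip (a point): Point on the same plate 12 mm above the hole's centre, half-way between its two narrow sides (34 mm apart along y); gripped there by these sides, the hole stays clear. Axes: the pin's
- stand: Fixed grey plastic block in which the pin starts, 70 x 70 x 50 mm tall, origin under its centre; its hole is 40 mm deep
- peg_mid (a point): Half-way along the peg's centre line; axes as the cabinet's. A 6 mm steel rod, 45 mm long, sticks out of the cabinet's front (along the cabinet's -x), rising 12 degrees to its free tip. This point is 24 mm from the front face; the tip is 21 mm further out and 4.5 mm higher. Collar at the root 18 mm across, 3 mm thick. A hung eye's centre lies 6 mm below the peg's centre line
- cabinet: Fixed low cream slide cabinet with a brown top, 160 deep x 340 wide x 130 mm tall. Origin at the bottom edge, middle of its front face; x points into the cabinet, y along the front, z up. The hinge is on the front at y = +85 mm, the peg at y = -95 mm
- hinge_mid (a point): Centre of the empty 32 mm gap between the cabinet's two hinge knuckles, on their hole axis, which runs along the cabinet's y; axes as the cabinet's. 20 mm in front of the face, 118 mm above the desk. Knuckles 18 mm across, 20 mm long, holes 10 mm. Open above, below and in front; behind it a steel leaf 4 mm thick on the face
- flap_knuckle (a point): Centre of the shelf's single hinge knuckle, on its hole axis (shelf's y): 18 mm across, 22 mm long, 10 mm hole, 14 mm beyond the board's +x edge, 9 mm above the board's underside. Axes: the shelf's, x from the bar's middle to the knuckle, z up. In the wanted pose it coincides with hinge_mid and the shelf's axes are the cabinet's
- flap_grip (a point): Middle of the dark wooden grip bar of the loose fold-down shelf (about 260 g), a brown board 120 x 120 x 8 mm, flat on the desk at first. Bar along the shelf's x, 70 mm long, 12 wide (y), 14 tall, on two posts. This point is 36 mm above the board's underside, over its centre; the knuckle's centre lies 74 mm along the shelf's +x and 27 mm lower. Axes: the shelf's
- mouse: Bystander, to be left alone: black computer mouse, 100 x 58 x 24 mm; origin under its centre
- oil: Bystander, to be left alone: small amber oil bottle, 32 mm across, 62 mm tall; origin under its centre
- slidebox: Bystander, to be left alone: blue plastic slide box, 90 x 130 x 34 mm; origin under its centre
- jar: Bystander, to be left alone: white jar with black lid, 64 mm across, 85 mm tall; origin under its centre
- mug: Bystander, to be left alone: white mug, 80 mm across, 90 mm tall; origin under its centre
- stapler: Bystander, to be left alone: stapler, 130 x 34 x 36 mm; origin under its centre
There are look-alikes about, which are no part of the job. There is more than one size of the part that bears flap_knuckle; the job needs the middle-sized.

How it is judged:
On the way, in this order (a step that is already met when the one before it is completed fails the run):
1. the pin hangs by its eye on the peg, let go (x of pin_eye in the frame of peg_mid between -0.018 and 0.018 m and y of pin_eye in the frame of peg_mid between -0.009 and 0.009 m and z of pin_eye in the frame of peg_mid between -0.014 and 0.002 m and angle between pin_eye's own z axis and vertical below 0.4 rad and contact force between the fingers and pin below 0.05 N and linear speed of pin below 0.03 m/s), for 0.2 s.
2. the shelf's knuckle is held between the cabinet's knuckles, holes in line (x of flap_knuckle in the frame of hinge_mid between -0.0035 and 0.0035 m and y of flap_knuckle in the frame of hinge_mid between -0.0045 and 0.0045 m and z of flap_knuckle in the frame of hinge_mid between -0.0035 and 0.0035 m and angle between the y axis of flap_knuckle and the y axis of hinge_mid, either way round below 0.07 rad and angle between flap_knuckle's own z axis and vertical below 0.1 rad and contact force between the fingers and flap above 1 N and contact force between flap and cabinet below 8 N), for 0.3 s.
At the end, for the whole second after the job is handed in: Pin hangs untouched on the peg (eye within 18 mm along, 9 mm sideways, -14 to +2 mm in height of its middle, upright to 0.4 rad). Shelf in the fingers, nearly still: knuckle centred to 3.5 mm (4.5 sideways), hinge axes parallel to 0.07 rad, level to 0.10 rad, under 8 N on the cabinet (all of step 2 and x of pin_eye in the frame of peg_mid between -0.018 and 0.018 m and y of pin_eye in the frame of peg_mid between -0.009 and 0.009 m and z of pin_eye in the frame of peg_mid between -0.014 and 0.002 m and angle between pin_eye's own z axis and vertical below 0.4 rad and contact force between the fingers and pin below 0.05 N and linear speed of flap below 0.02 m/s and linear speed of pin below 0.05 m/s); the arm keeps its last pose, push and grip.
It fails at once if a bystander is pushed more than 30 mm (distance of any of mouse, oil, slidebox, jar, mug, stapler from where it was at the start of the episode above 0.03 m).
It fails at once if the shelf is forced against the cabinet (over 25 N) (contact force between flap and cabinet above 25 N).
It also fails if it takes over 54 s, if anything falls off the work surface, if the arm or the gripper's body presses on something with over 40 N, if the wrist force passes 120 N, or if a joint passes its speed limit or range.

## Robot

A 6-joint arm with a two-finger parallel gripper is mounted at the origin on the work surface. World frame = base frame: x ahead of the robot, y to its left, z up, the work surface at z = 0. Lengths are in m, angles in rad, forces in N, time in s.
With the tool pointing down it reaches from about 0.375 to 0.9 m from the base axis. Payload 3.1 kg.
Tool frame: the origin (TCP) lies between the finger pads; the fingertips stand 11 mm ahead of it and the grasp point (between the pads) lies 8 mm behind it; z points along the fingers, y is the direction in which the jaws open and shut (so a half turn about z gives the same grasp; the last joint's range is limited). The gripper opens to 85 mm and grips with 20 to 120 N. Pads are 22 mm wide; open, the fingers measure 114 mm over their backs; the gripper's body (76 mm by 85 mm) begins 54 mm behind the grasp point. The pads swing forward as they close: fully open they stand 13 mm farther back than shut.
Start: joints at [-1.349, 0.527, 1.433, -0, 1.181, -0.178], TCP at [0.244, -0.575, 0.242] pointing down, gripper open.
Joint ranges: [-3.08, 3.08], [-0.75, 2.2], [0.22, 2.44], [-1.43, 4.57], [0, 2.65], [-2.85, 2.85]. Speed limits (rad/s): [2.79, 2.79, 3.14, 3.14, 3.14, 3.14].

## Interface

Orientations are given as a unit quaternion [x, y, z, w].
In Python, from station import manip gives the robot as it stands. The module is installed in compiled form; this text tells all that it offers.
- The arm moves only by the tool arm_command, never from a script. Its argument "rows" is a list of rows, each a list of 3 entries, a list of its own where there are three numbers: the shift along the world's x, y, z in mm, then the turn about the world's z in rad, then the closure, from -1 (fully open) to 1 (shut), so that 0 is half open. A call has 1 to 12 rows; each row shifts and turns the commanded pose from where the row before left it; what a row does not reach is not made up. A row lasts 1/8 s, in which the tool goes at most 62.5 mm and 10.7 degrees, less where a joint would pass 70% of its speed; a pose out of reach is approached as far as the arm can. A call with a gripper value outside its range is refused whole. The fingers move at their own pace and stop on an object; "squeeze" is the grip in N (left out, the last holds). Time passes only in rows, so rows that do not move let the fingers close. It gives the time, the measured TCP pose, the force and the opening at its end, in the units of the state.
- manip.sense(): the state, without advancing time (a new reading comes with each control period).
- manip.snapshot(name): name is "scene" or "top"; returns the picture (384x512x3 uint8, blue, green, red); there is no depth.
- manip.get_calibration(name): a dict with "fovy" (degrees; the focal length in pixels is half the picture's height over the tangent of half this angle, whatever the lens; pixels are square), "cx", "cy" (the principal point, pixels), "R" (3x3) and "t" (3): a world point X has camera coordinates R X + t. Camera axes: x right, y down, z forward; pixel columns grow to the right and rows downward; lengths in m; the calibration is good to about 2 mm. A picture is of the moment at which its call begins. get_calibration takes no time and is no camera call.
- manip.sign_off(): hands the job in, once; it reports no verdict.
The state is a dict: "t": time; "q": joint angles; "qd": joint speeds; "tau": joint torques, N m; "tcp_pos": TCP position; "tool_rot": TCP orientation; "force": force on the tool from outside, world axes, zero at the start; "ft_torque": the same for the moment, N m; "finger_gap": opening from 0.0 (shut) to 1.0 (fully open).
Only numpy, scipy, OpenCV 4.12 (cv2) and the standard library are available. Lean on these libraries where they do the work, as an engineer would, in place of code of your own. Each camera call takes 0.05 s, during which the arm holds its last target.

## Working session

There is one attempt and no reset: what is moved stays moved. The work goes in short steps, Python scripts to look and compute and a tool call to move; the robot and the scene stay as the last step left them, time stands still between calls to the robot, and variables do not carry over. Pictures are saved under pics/ and viewed, and the job is handed in when it is done.

Besides the shell and the picture viewer there is one more tool, called after "Emit:" in YAML: its name, and indented under it one key for each argument. arm_command: Moves the arm, as the interface text tells. Its arguments: {"type":"object","properties":{"rows":{"type":"array","items":{"type":"array"}},"squeeze":{"type":"number"}},"required":["rows"]}

```bash
mkdir -p pics; python3 - <<'E'
from station import manip
import cv2
print(manip.sense())
for n in("scene","top"):
    cv2.imwrite(f"pics/{n}0.png",manip.snapshot(n)); print(n,manip.get_calibration(n))
E
```

```text
{'t': 0.0, 'q': array([-1.34849215e+00,  5.28462180e-01,  1.43390827e+00, -4.73704536e-05,
        1.18141393e+00, -1.78487875e-01]), 'qd': array([ 0.00186506, -0.00105761,  0.0002956 ,  0.00113144, -0.00232663,
        0.00135689]), 'tau': array([-7.92678247e-05, -4.42350054e+01, -1.78025132e+01, -3.14918962e-04,
        8.33515311e-03, -8.58371124e-06]), 'tcp_pos': array([ 0.2437075 , -0.57476509,  0.24133416]), 'tool_rot': array([ 9.79985440e-01,  1.99066162e-01, -4.59034249e-05, -1.09511558e-03]), 'force': array([-0.4035601 , -0.36717363, -0.38328   ]), 'ft_torque': array([-0.01183528, -0.00741743, -0.03970409]), 'finger_gap': 0.997381988234127}
scene {'fovy': 54.02851347035738, 'cx': 255.43703533870752, 'cy': 198.24612304991172, 'R': array([[ 0.60901386,  0.79308716, -0.01071836],
       [ 0.59464909, -0.46549192, -0.65552248],
       [-0.52487577,  0.39284862, -0.75509959]]), 't': array([-0.31466172, -0.23827739,  1.5964665 ])}
top {'fovy': 55.56063815174133, 'cx': 251.34858264456264, 'cy': 191.10920946512422, 'R': array([[ 8.80271855e-03, -9.99959297e-01,  1.97879717e-03],
       [-9.93616992e-01, -8.96940997e-03, -1.12449200e-01],
       [ 1.12462372e-01, -9.76307828e-04, -9.93655505e-01]]), 't': array([0.00535368, 0.50922361, 1.44084209])}
```

View pics/scene0.png

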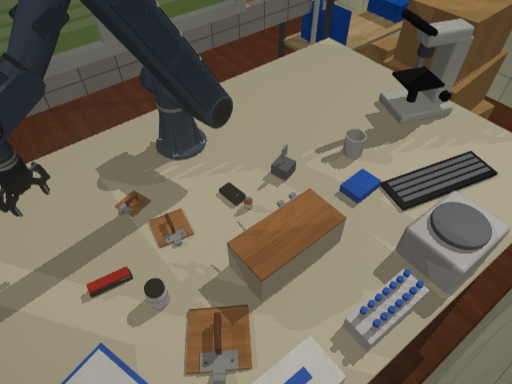

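View pics/top0.png

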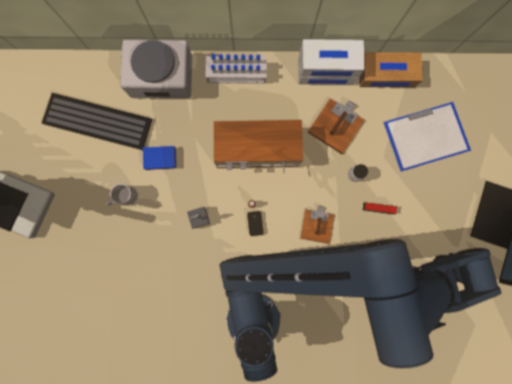

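```bash
cat > h.py <<'E'
import numpy as np, cv2
from station import manip
C={n:manip.get_calibration(n) for n in("scene","top")}
def f(n): return 192/np.tan(np.radians(C[n]["fovy"])/2)
def proj(n,X):
    c=C[n]; p=np.atleast_2d(X)@c["R"].T+c["t"]; return p[:,:2]/p[:,2:]*f(n)+[c["cx"],c["cy"]]
def ray(n,u):
    c=C[n]; d=np.array([(u[0]-c["cx"])/f(n),(u[1]-c["cy"])/f(n),1]); return -c["R"].T@c["t"], c["R"].T@d
def onz(n,u,z):
    o,d=ray(n,u); return o+d*(z-o[2])/d[2]
def tri(us,ut):
    A=[];b=[]
    for n,u in(("scene",us),("top",ut)):
        o,d=ray(n,u); d/=np.linalg.norm(d); P=np.eye(3)-np.outer(d,d); A.append(P);b.append(P@o)
    x=np.linalg.lstsq(np.vstack(A),np.hstack(b),rcond=None)[0]
    return x,[np.linalg.norm(a@x-q) for a,q in zip(A,b)]
def crop(img,x0,y0,x1,y1,k,name):
    cv2.imwrite("pics/"+name,cv2.resize(img[y0:y1,x0:x1],None,fx=k,fy=k,interpolation=cv2.INTER_CUBIC))
E
python3 - <<'E'
from h import *
s=cv2.imread("pics/scene0.png");t=cv2.imread("pics/top0.png")
crop(s,100,130,360,310,3,"c1.png")
crop(t,180,100,380,250,4,"c2.png")
E
```

```text
(no output)
```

View pics/c1.png

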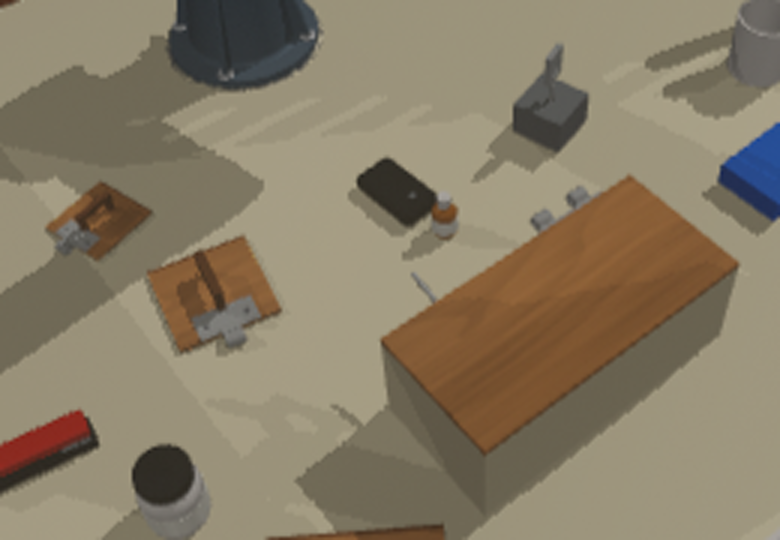

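View pics/c2.png

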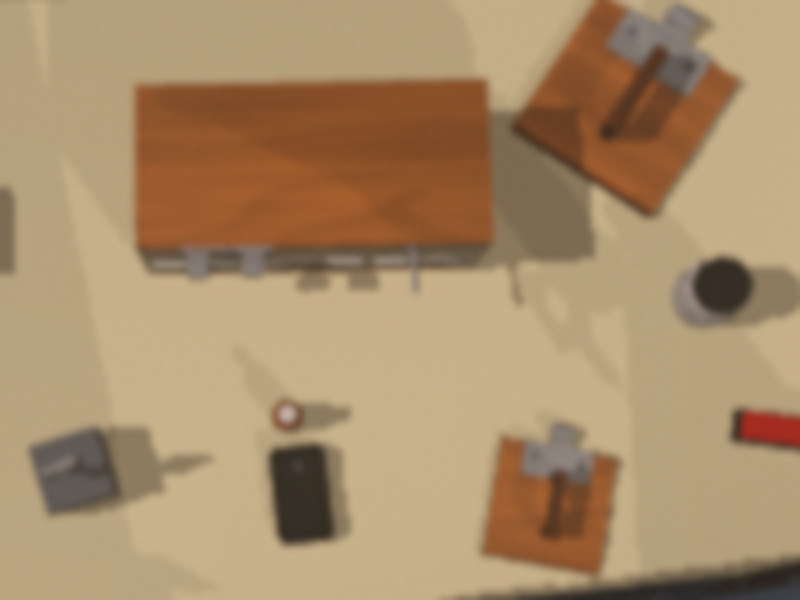

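```bash
python3 - <<'E'
from h import *
for n in("scene","top"):
    im=cv2.imread(f"pics/{n}0.png"); hsv=cv2.cvtColor(im,cv2.COLOR_BGR2HSV)
    m=cv2.inRange(hsv,(5,120,50),(20,255,255)); m=cv2.morphologyEx(m,cv2.MORPH_CLOSE,np.ones((5,5)))
    for c in cv2.findContours(m,cv2.RETR_EXTERNAL,cv2.CHAIN_APPROX_NONE)[0]:
        if cv2.contourArea(c)<150: continue
        hull=cv2.convexHull(c); ap=cv2.approxPolyN(hull,4).reshape(-1,2) 
        z=0.13 if cv2.contourArea(c)>2500 and n=="top" and 210<ap[:,0].mean()<300 or n=="scene" and ap[:,0].mean()>250 else .008
        P=np.array([onz(n,p,z)[:2] for p in ap]); print(n,cv2.contourArea(c),ap.tolist(),z); print(P.round(4).tolist(), "ctr",P.mean(0).round(4),"sides",np.linalg.norm(P-np.roll(P,-1,0),axis=1).round(4))
E
```

```text
scene 3038.5 [[252, 367], [186, 373], [188, 309], [247, 305]] 0.008
[[0.91, -0.3133], [0.8167, -0.4585], [0.6676, -0.3635], [0.7631, -0.2203]] ctr [ 0.7893 -0.3389] sides [0.1726 0.1767 0.1722 0.1739]
scene 4429.0 [[511, 289], [412, 395], [386, 367], [511, 244]] 0.13
[[1.2028, 0.3264], [1.2037, -0.0901], [1.1301, -0.0889], [1.1285, 0.4627]] ctr [1.1663 0.1525] sides [0.4165 0.0735 0.5517 0.1553]
scene 724.0 [[193, 233], [160, 247], [149, 221], [180, 208]] 0.008
[[0.4431, -0.21], [0.4247, -0.3254], [0.3046, -0.3042], [0.32, -0.1894]] ctr [ 0.3731 -0.2572] sides [0.1169 0.122  0.1159 0.1248]
scene 321.0 [[149, 200], [133, 216], [115, 205], [133, 190]] 0.008
[[0.217, -0.2596], [0.2496, -0.3386], [0.1626, -0.3678], [0.1353, -0.2841]] ctr [ 0.1911 -0.3125] sides [0.0854 0.0918 0.088  0.0854]
scene 4863.0 [[347, 218], [261, 281], [226, 243], [310, 188]] 0.13
[[0.7716, 0.1605], [0.7789, -0.1807], [0.619, -0.1853], [0.6099, 0.1566]] ctr [ 0.6949 -0.0122] sides [0.3412 0.1601 0.342  0.1618]
scene 5467.0 [[163, 105], [25, 163], [-2, 128], [138, 76]] 0.008
[[-0.2737, 0.0627], [-0.2684, -0.5624]
[... 967 characters left out ...]
1, -0.3046], [0.323, -0.1879], [0.4402, -0.209]] ctr [ 0.3721 -0.2571] sides [0.1189 0.1182 0.1191 0.1192]
top 3573.0 [[302, 120], [303, 161], [214, 162], [214, 120]] 0.13
[[0.7741, -0.182], [0.6143, -0.1847], [0.6073, 0.1524], [0.7709, 0.1557]] ctr [ 0.6917 -0.0147] sides [0.1599 0.3371 0.1636 0.3377]
top 1363.0 [[364, 120], [343, 154], [307, 132], [329, 97]] 0.008
[[0.8152, -0.4588], [0.6695, -0.3681], [0.7615, -0.2198], [0.9136, -0.3138]] ctr [ 0.7899 -0.3402] sides [0.1716 0.1745 0.1788 0.1752]
top 1673.5 [[421, 52], [423, 86], [359, 85], [365, 52]] 0.008
[[1.1169, -0.7106], [0.9656, -0.7125], [0.9674, -0.4416], [1.1146, -0.4709]] ctr [ 1.0412 -0.5839] sides [0.1513 0.2709 0.15   0.2397]
```

```bash
python3 - <<'E'
from h import *
s=cv2.imread("pics/scene0.png");t=cv2.imread("pics/top0.png")
crop(s,225,185,325,255,8,"d1.png")
crop(t,210,150,310,185,8,"d2.png")
a=cv2.resize(s[140:185,262:302],None,fx=10,fy=10,interpolation=cv2.INTER_CUBIC)
b=cv2.resize(t[195:240,180:220],None,fx=10,fy=10,interpolation=cv2.INTER_CUBIC)
cv2.imwrite("pics/d3.png",np.hstack([a,b]))
E
```

```text
(no output)
```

View pics/d1.png

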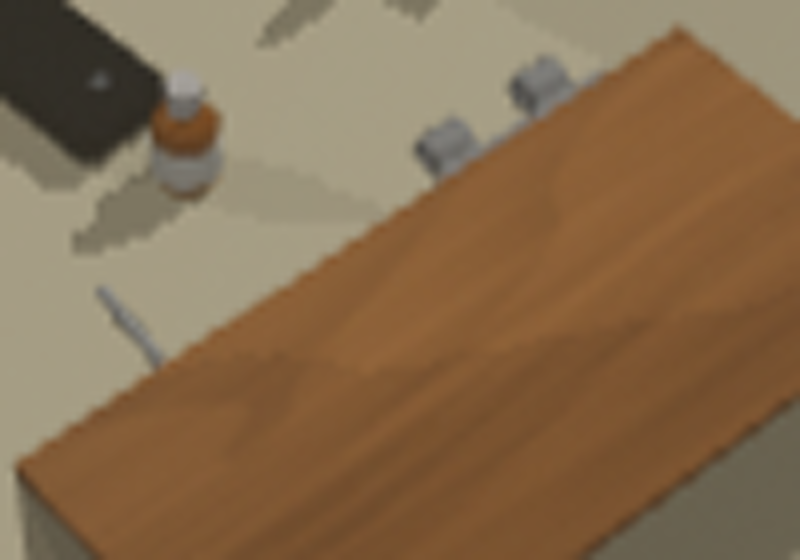

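View pics/d2.png

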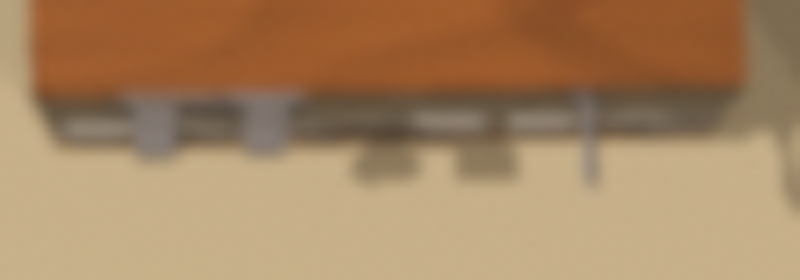

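View pics/d3.png

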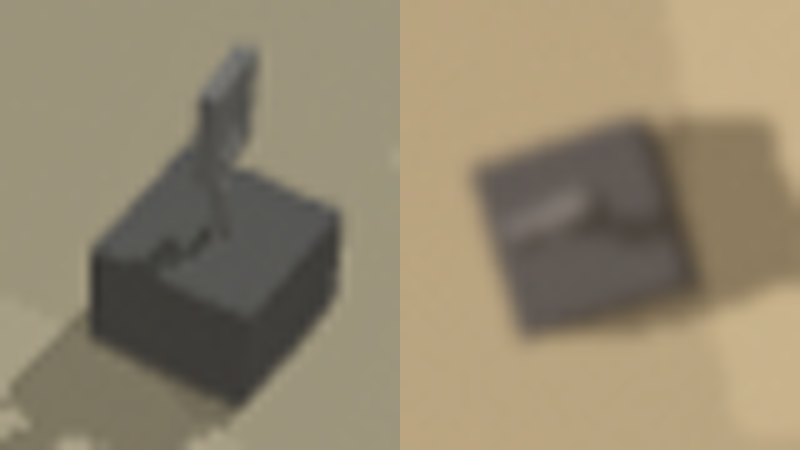

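```bash
python3 - <<'E'
from h import *
def c(x0,y0,k,p): return ((p[0]+.5)/k-.5+x0,(p[1]+.5)/k-.5+y0)
print("peg tip",tri(c(225,185,8,(100,288)),c(210,150,8,(592,186))))
# stand corners z=.05
st=[c(262,140,10,p) for p in((92,250),(243,318),(340,213),(192,150))]
tt=[c(180,195,10,p) for p in((75,168),(242,118),(290,283),(130,332))]
print("stand sc",np.array([onz("scene",p,.05)[:2] for p in st]).round(4).tolist(),np.mean([onz("scene",p,.05)[:2] for p in st],0))
print("stand top",np.array([onz("top",p,.05)[:2] for p in tt]).round(4).tolist(),np.mean([onz("top",p,.05)[:2] for p in tt],0))
for z in(.129,):
  for p in((207,92),(247,48)): print("plate sc",onz("scene",c(262,140,10,p),z)[:2])
  for p in((110,230),(190,192)): print("plate top",onz("top",c(180,195,10,p),z)[:2])
# knuckle corner/centre est
for nm,a,b in(("R knuckle far",(455,125),(268,97)),):
  pass
for p in((132,155),(176,155),(244,153),(290,153)): print("kn front edge top z=.118",onz("top",c(210,150,8,p),.118)[:2])
print("face edge",[onz("top",c(210,150,8,p),.13)[:2].round(4) for p in((35,93),(745,92))],[onz("scene",c(225,185,8,p),.13)[:2].round(4) for p in((18,465),(680,25))])
# predictions
yaw=.022
for yaw,F in((.022,np.array([.613,-.0145])),):
  R=np.array([[np.cos(yaw),-np.sin(yaw)],[np.sin(yaw),np.cos(yaw)]])
  for nm,x,y,z in(("hinge",-.02,.085,.118),("pegtip",-.045,-.095,.11)):
    P=np.r_[F+R@[x,y],z]; print(nm,P,((proj("scene",P)-[225,185]+.5)*8-.5).round(1),((proj("top",P)-[210,150]+.5)*8-.5).round(1))
E
```

```text
peg tip (array([ 0.56919106, -0.11072447,  0.12663539]), [np.float64(0.0006600995509412227), np.float64(0.0006600995509407862)])
stand sc [[0.3805, 0.1785], [0.4436, 0.1998], [0.4233, 0.2659], [0.3612, 0.2443]] [0.40214136 0.22212143]
stand top [[0.4241, 0.263], [0.4444, 0.1976], [0.3796, 0.1772], [0.3598, 0.2396]] [0.40197237 0.21931559]
plate sc [0.4050028  0.21041096]
plate sc [0.39560802 0.23757138]
plate top [0.39668801 0.23548767]
plate top [0.41109034 0.20606489]
kn front edge top z=.118 [0.58321946 0.10709799]
kn front edge top z=.118 [0.58341123 0.08613903]
kn front edge top z=.118 [0.58467326 0.05375727]
kn front edge top z=.118 [0.58487382 0.0318405 ]
face edge [array([0.6104, 0.1527]), array([ 0.614 , -0.1835])] [array([ 0.6195, -0.1828]), array([0.608 , 0.1565])]
hinge [0.59113499 0.07003947 0.118     ] [[492.1 117.6]] [[210.  139.3]]
pegtip [ 0.57010072 -0.11046693  0.11      ] [[102.2 315.4]] [[587.2 189. ]]
```

Emit:
arm_command:
  rows:
    - [[25, 43, 0], 0, -1]
    - [[25, 43, 0], 0, -1]
    - [[25, 43, 0], 0, -1]
    - [[25, 43, 0], 0, -1]
    - [[25, 43, 0], 0, -1]
    - [[25, 43, 0], 0, -1]
    - [[25, 43, 0], 0, -1]
    - [[25, 43, 0], 0, -1]
    - [[25, 43, 0], 0, -1]
    - [[25, 43, 0], 0, -1]
    - [[6, 45, 0], 0, -1]
    - [[0, 0, 0], 0, -1]
  squeeze: 30

```text
t: 1.6
tcp_pos: [0.4993, -0.0973, 0.2418]
tool_rot: [0.98, 0.201, -0.001, -0.001]
force: [0.4, -0.7, 0.3]
finger_gap: 1.003
```

Emit:
arm_command:
  rows:
    - [[-12, 40, 0], 0, -1]
    - [[-12, 40, 0], 0, -1]
    - [[-12, 40, 0], 0, -1]
    - [[-12, 40, 0], 0, -1]
    - [[-12, 40, 0], 0, -1]
    - [[-12, 40, 0], 0, -1]
    - [[-12, 40, 0], 0, -1]
    - [[-13, 38, -20], -0.02, -1]
    - [[0, 0, -30], 0, -1]
    - [[0, 0, 0], 0, -1]

```text
t: 2.85
tcp_pos: [0.4015, 0.2168, 0.1908]
tool_rot: [0.982, 0.189, -0.003, 0.0]
force: [0.2, 0.4, 0.7]
finger_gap: 1.001
```

```bash
python3 - <<'E'
from h import *
s=manip.snapshot("scene");t=manip.snapshot("top")
cv2.imwrite("pics/s1.png",s);cv2.imwrite("pics/t1.png",t)
a=cv2.resize(s[115:185,250:320],None,fx=5.7,fy=5.7,interpolation=cv2.INTER_CUBIC)
b=cv2.resize(t[180:250,165:235],None,fx=5.7,fy=5.7,interpolation=cv2.INTER_CUBIC)
cv2.imwrite("pics/e1.png",np.hstack([a,b]));print(manip.sense()["tcp_pos"],manip.sense()["q"])
# unoccluded views: small-shelf etc.
E
```

```text
[0.40355871 0.21692356 0.19260204] [ 2.48657003e-01  3.84411026e-01  1.89250346e+00 -2.98968583e-04
  8.64597728e-01  1.43998484e+00]
```

View pics/e1.png

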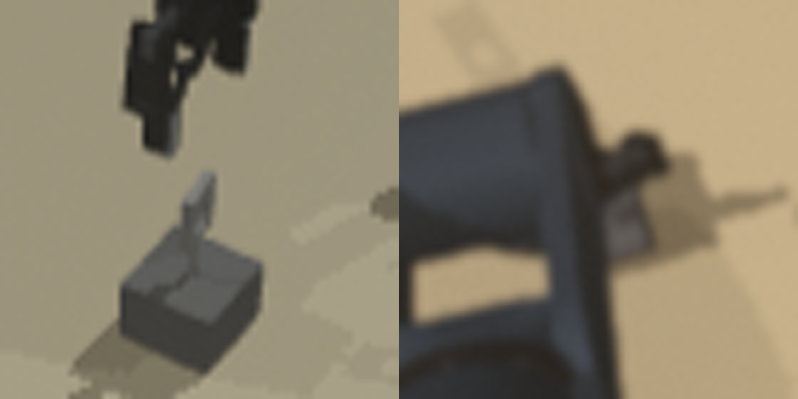

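Emit:
arm_command:
  rows:
    - [[0, 2, -30], 0, -1]
    - [[0, 0, -30], 0, -1]
    - [[0, 0, -28], 0, -1]
    - [[0, 0, 0], 0, -1]
    - [[0, 0, 0], 0, 1]
    - [[0, 0, 0], 0, 1]
    - [[0, 0, 0], 0, 1]
    - [[0, 0, 0], 0, 1]
    - [[0, 0, 0], 0, 1]
    - [[0, 0, 0], 0, 1]
  squeeze: 40

```text
t: 4.2
tcp_pos: [0.4034, 0.2203, 0.1053]
tool_rot: [0.982, 0.189, 0.001, -0.0]
force: [-1.6, 3.0, 6.5]
finger_gap: 0.395
```

```bash
python3 - <<'E'
from h import *
s=manip.snapshot("scene")
cv2.imwrite("pics/s2.png",s)
crop(s,250,115,320,185,8,"e2.png");print(manip.sense())
E
```

```text
{'t': 4.25, 'q': array([2.55492437e-01, 5.50999506e-01, 1.96349780e+00, 1.41301507e-03,
       6.24693967e-01, 1.44461793e+00]), 'qd': array([ 3.68286320e-04,  4.93199744e-04,  3.95449005e-04, -1.62782380e-04,
        4.82162779e-05,  7.18503240e-04]), 'tau': array([-1.46750081e+00, -3.23122394e+01, -7.08253920e+00, -5.59961144e-01,
       -1.31174102e-01,  5.46886353e-03]), 'tcp_pos': array([0.40339517, 0.2203352 , 0.10535123]), 'tool_rot': array([ 9.81953770e-01,  1.89116843e-01,  1.17143997e-03, -4.90602212e-04]), 'force': array([-0.07496885,  3.0057257 ,  6.32306544]), 'ft_torque': array([ 0.47211858,  0.2591632 , -0.02979534]), 'finger_gap': 0.391616808757013}
```

View pics/e2.png

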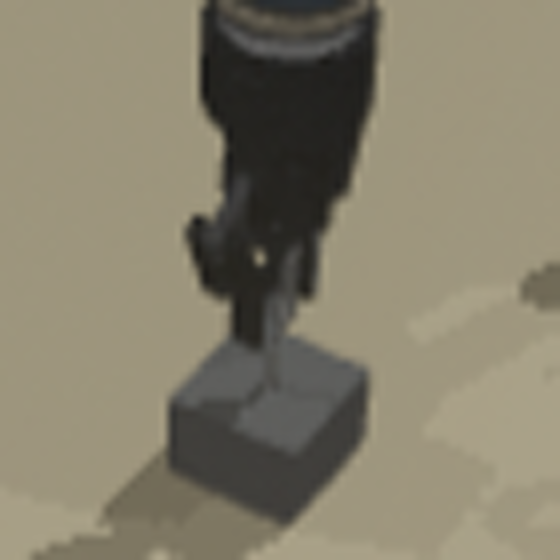

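Emit:
arm_command:
  rows:
    - [[0, 0, 6], 0, 1]
    - [[0, 0, 12], 0, 1]
    - [[0, 0, 15], 0, 1]
    - [[0, 0, 15], 0, 1]
    - [[0, 0, 20], 0, 1]
    - [[0, 0, 25], 0, 1]
    - [[0, 0, 25], 0, 1]
    - [[0, 0, 17], 0, 1]
    - [[0, 0, 0], 0, 1]
    - [[0, 0, 0], 0, 1]

```text
t: 5.5
tcp_pos: [0.4023, 0.2192, 0.239]
tool_rot: [0.982, 0.189, -0.0, 0.0]
force: [-0.3, -0.4, -1.0]
finger_gap: 0.391
```

```bash
python3 - <<'E'
from h import *
s=manip.snapshot("scene")
cv2.imwrite("pics/s3.png",s)
crop(s,250,90,320,180,6,"e3.png");print(manip.sense())
E
```

```text
{'t': 5.55, 'q': array([ 2.54461000e-01,  3.10007981e-01,  1.83950002e+00, -3.16884535e-04,
        9.93815892e-01,  1.44464287e+00]), 'qd': array([-0.00155558,  0.00891706,  0.00129911,  0.00277125, -0.0012967 ,
       -0.0019666 ]), 'tau': array([ 1.01790862e-02, -3.16063178e+01, -1.52306968e+01, -3.03166387e-03,
       -4.69869628e-03, -3.29940610e-05]), 'tcp_pos': array([0.40216432, 0.21921745, 0.23871159]), 'tool_rot': array([ 9.81929415e-01,  1.89245493e-01, -8.55331303e-04,  1.87939476e-04]), 'force': array([ 0.08264758, -0.36856398, -0.32987081]), 'ft_torque': array([-0.02023043,  0.02929572, -0.02480611]), 'finger_gap': 0.3932591960627238}
```

View pics/e3.png

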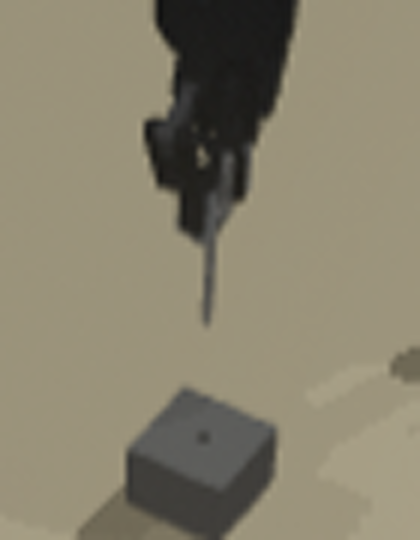

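```bash
python3 - <<'E'
from h import *
print("hole",onz("scene",(250+204.5/6-.5,90+437.5/6-.5),.05))
for x,y,z in((.4022,.2192,.145),(.4022,.2192,.15),(.4022,.2192,.14),(.4022,.2192,.237),(.4022,.2192,.22)):
    print(z,((proj("scene",[x,y,z])-[250,90]+.5)*6-.5).round(1))
E
```

```text
hole [0.40166301 0.22432199 0.05      ]
0.145 [[205.3 326.5]]
0.15 [[205.7 320.1]]
0.14 [[204.9 332.8]]
0.237 [[212.7 203.6]]
0.22 [[211.3 227.3]]
```

Emit:
arm_command:
  rows:
    - [[10, -20, 0], 0, 1]
    - [[20, -40, 0], -0.09, 1]
    - [[20, -40, 0], -0.09, 1]
    - [[20, -45, 0], -0.09, 1]
    - [[20, -45, 0], -0.088, 1]
    - [[20, -45, 0], 0, 1]
    - [[20, -45, 0], 0, 1]
    - [[15, -35, 0], 0, 1]
    - [[5, -15, -20], 0, 1]
    - [[0, 0, -45], 0, 1]
    - [[0, 0, -35], 0, 1]
    - [[0, 0, -12], 0, 1]

```text
t: 7.05
tcp_pos: [0.5508, -0.1098, 0.1242]
tool_rot: [1.0, 0.011, -0.003, -0.001]
force: [0.3, 0.3, 0.2]
finger_gap: 0.393
```

Emit:
arm_command:
  rows:
    - [[0, 0, 0], 0, 1]
    - [[0, 0, 0], 0, 1]
    - [[0, 0, 0], 0, 1]

```text
t: 7.42
tcp_pos: [0.5538, -0.1107, 0.1287]
tool_rot: [1.0, 0.012, 0.001, 0.001]
force: [0.8, 0.2, -0.7]
finger_gap: 0.394
```

```bash
python3 - <<'E'
from h import *
s=manip.snapshot("scene");t=manip.snapshot("top");cv2.imwrite("pics/t4.png",t)
cv2.imwrite("pics/s4.png",s)
crop(s,205,170,275,260,6,"e4.png");print(manip.sense())
crop(t,260,140,320,200,8,"f4.png")
E
```

```text
{'t': 7.525, 'q': array([-3.95182586e-01,  6.03538779e-01,  1.68789509e+00, -1.49307959e-05,
        8.47987778e-01,  1.15266346e+00]), 'qd': array([-0.00093482,  0.0055199 ,  0.00438017, -0.0006492 ,  0.0013465 ,
       -0.00055239]), 'tau': array([-9.46292508e-03, -4.23670363e+01, -1.24430984e+01,  1.04489413e-04,
       -8.95203324e-03,  1.62624048e-08]), 'tcp_pos': array([ 0.55345314, -0.11059363,  0.12841835]), 'tool_rot': array([9.99933516e-01, 1.14798162e-02, 9.94761417e-04, 4.34508887e-04]), 'force': array([-0.07699905, -0.10741874, -1.16686472]), 'ft_torque': array([-0.04170141, -0.00853142,  0.01622982]), 'finger_gap': 0.39371233339686174}
```

View pics/e4.png

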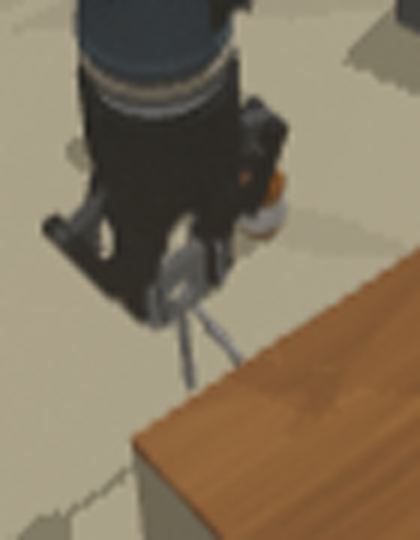

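View pics/f4.png

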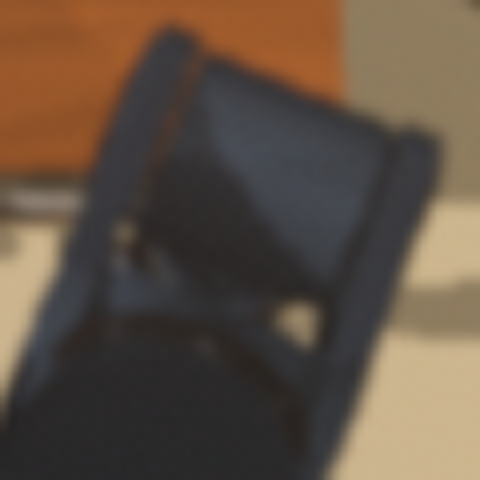

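```bash
python3 - <<'E'
from h import *
pe=lambda X:((proj("scene",X)-[205,170]+.5)*6-.5).round(1)
for z in(.122,.126,.130): print("eye",z,pe([.5535,-.1106,z]),"tip",pe([.5535,-.1106,z-.092]))
for z in(.120,.124,.128): print("peg tip",z,pe([.5695,-.1106,z]))
E
```

```text
eye 0.122 [[176.6 292.4]] tip [[185.6 395.6]]
eye 0.126 [[176.1 287.6]] tip [[185.2 391.3]]
eye 0.13 [[175.7 282.8]] tip [[184.8 387. ]]
peg tip 0.12 [[194.8 314.1]]
peg tip 0.124 [[194.4 309.4]]
peg tip 0.128 [[194.  304.6]]
```

```bash
python3 - <<'E'
from h import *
a=cv2.imread("pics/s0.png") if 0 else cv2.imread("pics/scene0.png");b=cv2.imread("pics/s4.png")
k=dict(fx=11,fy=11,interpolation=cv2.INTER_NEAREST)
cv2.imwrite("pics/g.png",np.hstack([cv2.resize(i[205:240,223:258],None,**k) for i in(a,b)]))
E
```

```text
(no output)
```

View pics/g.png

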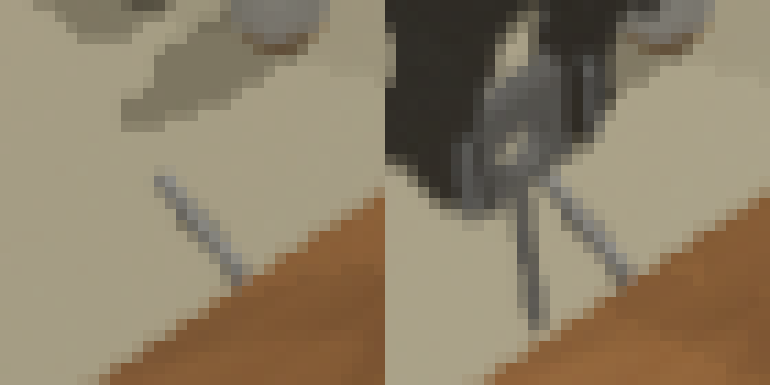

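Emit:
arm_command:
  rows:
    - [[6, 0, 0], 0, 1]
    - [[6, 0, 0], 0, 1]
    - [[4, 0, 0], 0, 1]
    - [[4, 0, -0.5], 0, 1]
    - [[4, 1, -1], 0, 1]
    - [[0, 0, 0], 0, 1]
    - [[0, 0, 0], 0, 1]

```text
t: 8.4
tcp_pos: [0.5767, -0.1093, 0.1257]
tool_rot: [1.0, 0.011, -0.0, -0.0]
force: [-0.0, 0.5, -0.6]
finger_gap: 0.393
```

```bash
python3 - <<'E'
from h import *
b=manip.snapshot("scene");cv2.imwrite("pics/s5.png",b);S=manip.sense();print(S["tcp_pos"],S["force"],S["ft_torque"])
k=dict(fx=14,fy=14,interpolation=cv2.INTER_CUBIC)
cv2.imwrite("pics/g5.png",cv2.resize(b[205:240,223:258],None,**k))
E
```

```text
[ 0.57661754 -0.10932812  0.12570954] [ 0.63919817 -0.27544962 -0.12536515] [ 0.00321958  0.01942129 -0.03162525]
```

View pics/g5.png

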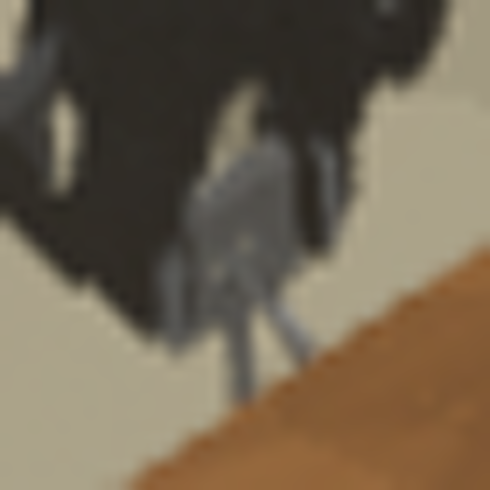

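Emit:
arm_command:
  rows:
    - [[4, 0, -1], 0, 1]
    - [[4, 0, -1], 0, 1]
    - [[5, 0, -1], 0, 1]
    - [[0, 0, 0], 0, 1]
    - [[0, 0, 0], 0, 1]

```text
t: 9.07
tcp_pos: [0.5898, -0.1094, 0.1227]
tool_rot: [1.0, 0.011, -0.0, -0.0]
force: [-0.1, 0.6, -0.4]
finger_gap: 0.39
```

```bash
python3 - <<'E'
from h import *
b=manip.snapshot("scene");cv2.imwrite("pics/s6.png",b);S=manip.sense();print(S["tcp_pos"],S["force"],S["ft_torque"])
k=dict(fx=14,fy=14,interpolation=cv2.INTER_CUBIC)
cv2.imwrite("pics/g6.png",cv2.resize(b[205:240,223:258],None,**k))
E
```

```text
[ 0.58969193 -0.10937347  0.12275663] [ 0.17135391  0.49484093 -1.33243544] [ 0.01386378  0.00758213 -0.01677028]
```

View pics/g6.png

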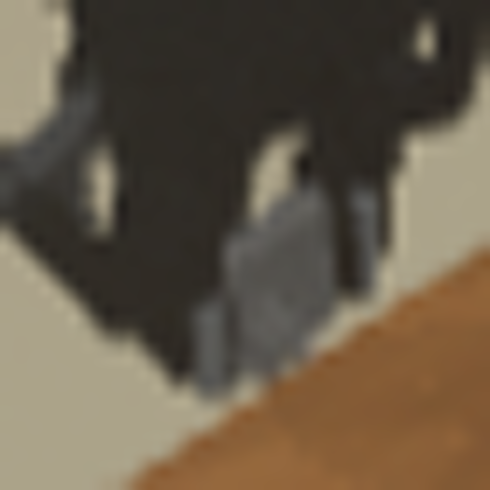

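Emit:
arm_command:
  rows:
    - [[0, 0, -2], 0, 1]
    - [[0, 0, -2], 0, 1]
    - [[0, 0, 0], 0, 1]
    - [[0, 0, 0], 0, 1]

```text
t: 9.62
tcp_pos: [0.5898, -0.1094, 0.1188]
tool_rot: [1.0, 0.011, -0.0, -0.0]
force: [-0.4, -0.8, -0.2]
finger_gap: 0.398
```

Emit:
arm_command:
  rows:
    - [[0, 0, -1], 0, 1]
    - [[0, 0, -1], 0, 1]
    - [[0, 0, 0], 0, 1]
    - [[0, 0, 0], 0, 1]

```text
t: 10.12
tcp_pos: [0.5899, -0.1095, 0.1181]
tool_rot: [1.0, 0.011, 0.0, 0.0]
force: [-2.3, 0.6, 7.5]
finger_gap: 0.396
```

Emit:
arm_command:
  rows:
    - [[0, 0, 0.5], 0, 0.2]
    - [[0, 0, 0], 0, 0.0]
    - [[0, 0, 0], 0, -0.3]
    - [[0, 0, 0], 0, -0.6]
    - [[0, 0, 0], 0, -0.6]
    - [[0, 0, 0], 0, -0.6]
    - [[0, 0, 0], 0, -0.6]
    - [[0, 0, 0], 0, -0.6]

```text
t: 11.12
tcp_pos: [0.5899, -0.1094, 0.1173]
tool_rot: [1.0, 0.011, 0.0, 0.0]
force: [0.7, 0.3, -1.2]
finger_gap: 0.797
```

```bash
python3 - <<'E'
from h import *
b=manip.snapshot("scene");cv2.imwrite("pics/s7.png",b);S=manip.sense();print(S["t"],S["tcp_pos"],S["force"],S["ft_torque"],S["finger_gap"])
k=dict(fx=14,fy=14,interpolation=cv2.INTER_CUBIC)
cv2.imwrite("pics/g7.png",cv2.resize(b[205:240,223:258],None,**k))
E
```

```text
11.175 [ 0.58987229 -0.10945345  0.11733517] [-0.34199667  0.18384648  0.83660431] [-0.00816272  0.00630773 -0.00594664] 0.8035843090306254
```

View pics/g7.png

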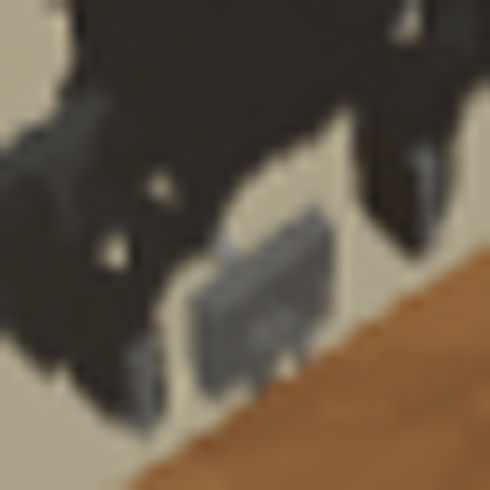

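Emit:
arm_command:
  rows:
    - [[0, 0, 10], 0, -0.6]
    - [[0, 0, 20], 0, -0.6]
    - [[0, 0, 40], 0, -0.6]
    - [[-20, -20, 40], 0, -0.6]
    - [[-40, -30, 10], -0.03, -1]
    - [[-40, -30, 0], -0.03, -1]
    - [[-40, -30, 0], -0.03, -1]
    - [[-30, -20, 0], -0.03, -1]
    - [[-30, -10, 0], -0.03, -1]
    - [[0, 0, 0], -0.03, -1]

```text
t: 12.42
tcp_pos: [0.3884, -0.2498, 0.238]
tool_rot: [0.997, -0.081, 0.0, 0.0]
force: [1.9, 0.1, 0.5]
finger_gap: 1.003
```

```bash
python3 - <<'E'
from h import *
b=manip.snapshot("scene");cv2.imwrite("pics/s8.png",b);t=manip.snapshot("top");cv2.imwrite("pics/t8.png",t);S=manip.sense();print(S["t"],S["tcp_pos"],S["tool_rot"],S["force"],S["finger_gap"])
k=dict(fx=11,fy=11,interpolation=cv2.INTER_CUBIC)
cv2.imwrite("pics/g8.png",np.hstack([cv2.resize(b[205:240,223:258],None,**k),cv2.resize(t[150:185,265:300],None,**k)]))
crop(b,135,195,205,255,10,"sh_s.png");crop(t,290,195,350,250,10,"sh_t.png")
E
```

```text
12.525 [ 0.3903793  -0.24976388  0.23800931] [ 9.96867551e-01 -7.90834688e-02  8.36334430e-04  4.36960545e-04] [ 0.34860164 -0.29880088 -0.12172678] 0.9959823987441656
```

View pics/g8.png

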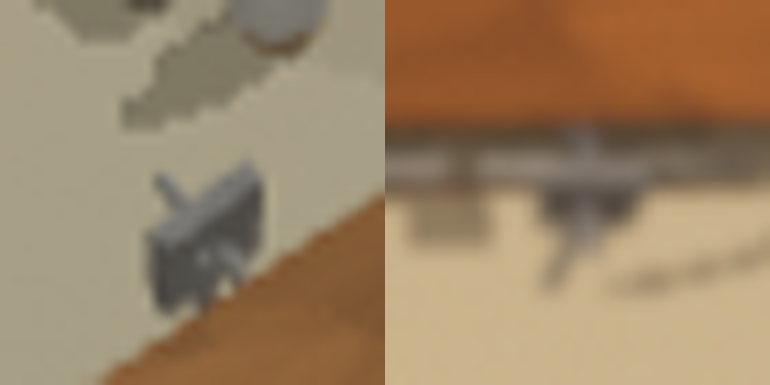

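View pics/sh_s.png

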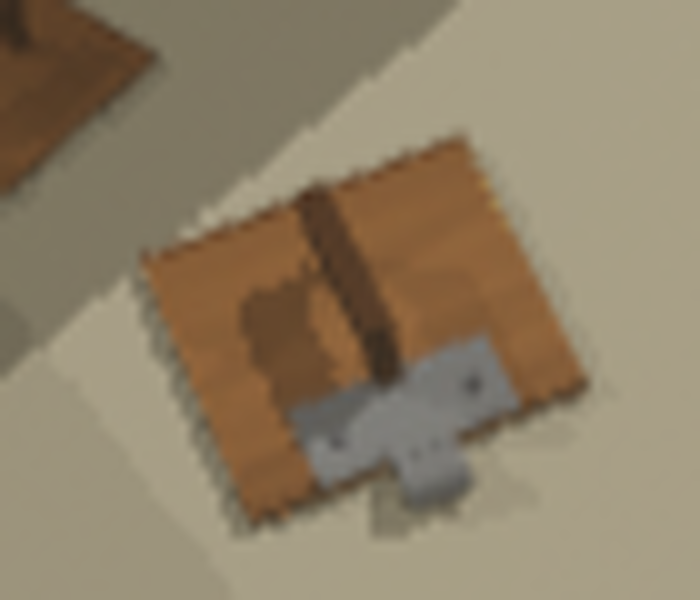

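View pics/sh_t.png

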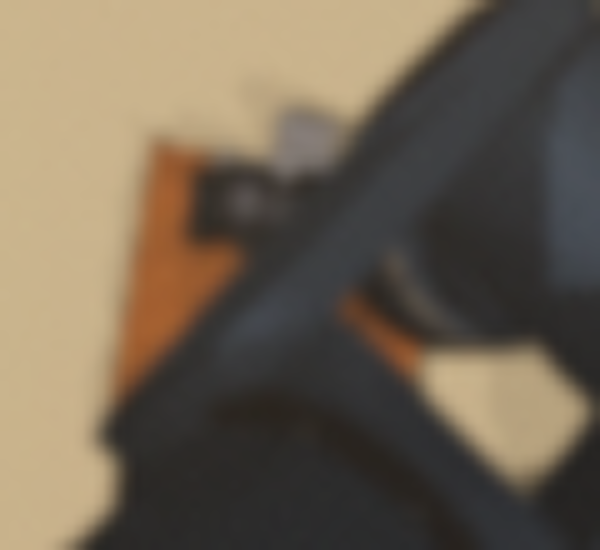

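```bash
python3 - <<'E'
from h import *
c=lambda p:((p[0]+.5)/10-.5+135,(p[1]+.5)/10-.5+195)
P=np.array([onz("scene",c(p),.008)[:2] for p in((142,258),(462,135),(588,380),(252,522))]);print(P.round(4).tolist(),P.mean(0))
a=onz("scene",c((315,190)),.043);b=onz("scene",c((387,368)),.043);print("bar",a,b,(a+b)/2,np.arctan2(b[1]-a[1],b[0]-a[0]))
y=[np.arctan2(P[2]-P[1],1)];print([np.arctan2(*(P[i]-P[j])[::-1]) for i,j in((2,1),(3,0),(1,0),(2,3))])
t0=cv2.imread("pics/top0.png")
c=lambda p:((p[0]+.5)/4-.5+180,(p[1]+.5)/4-.5+100)
a=onz("top",c((552,536)),.043);b=onz("top",c((559,476)),.043);print("bar top",a,b,np.arctan2(b[1]-a[1],b[0]-a[0]))
print("knuckle top", onz("top",c((563,437)),.009), onz("scene",((433.5)/10-.5+135,(480.5)/10-.5+195),.012))
E
```

```text
[[0.3014, -0.3036], [0.3219, -0.1874], [0.4422, -0.2081], [0.4233, -0.3256]] [ 0.37220467 -0.25615479]
bar [ 0.34073285 -0.24953117  0.043     ] [ 0.42189251 -0.26719351  0.043     ] [ 0.38131268 -0.25836234  0.043     ] -0.21428349571370922
[np.float64(-0.17048880229494673), np.float64(-0.17833858651402065), np.float64(1.396933455130562), np.float64(1.411454592959287)]
bar top [ 0.34123441 -0.25283327  0.043     ] [ 0.40030858 -0.26045358  0.043     ] -0.12828714683153544
knuckle top [ 0.44123252 -0.27139351  0.009     ] [ 0.44829375 -0.27092529  0.012     ]
```

Emit:
arm_command:
  rows:
    - [[-17.5, -7, -20], -0.013, -1]
    - [[0, 0, -50], 0, -1]
    - [[0, 0, -50], 0, -1]
    - [[0, 0, -40], 0, -1]
    - [[0, 0, -30], 0, -1]
    - [[0, 0, -18], 0, -1]
    - [[0, 0, 0], 0, -1]
    - [[0, 0, 0], 0, -1]

```text
t: 13.52
tcp_pos: [0.3733, -0.2566, 0.0297]
tool_rot: [0.996, -0.084, 0.001, 0.0]
force: [0.3, -0.2, -0.5]
finger_gap: 1.001
```

```bash
python3 - <<'E'
from h import *
b=manip.snapshot("scene");cv2.imwrite("pics/s9.png",b);S=manip.sense();print(S["t"],S["tcp_pos"],S["tool_rot"],S["force"],S["finger_gap"])
crop(b,135,185,205,255,9,"g9.png")
E
```

```text
13.575 [ 0.37331175 -0.25676264  0.0299646 ] [ 9.96418610e-01 -8.45517200e-02  7.24708711e-04  6.58898676e-04] [-0.02693942  0.16077525  0.14541268] 0.9987437159852006
```

View pics/g9.png

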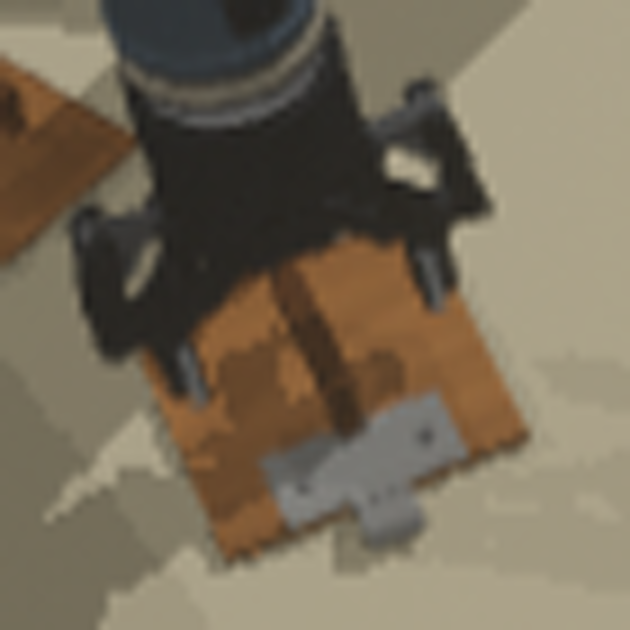

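Emit:
arm_command:
  rows:
    - [[0, 0, 0], 0, 1]
    - [[0, 0, 0], 0, 1]
    - [[0, 0, 0], 0, 1]
    - [[0, 0, 0], 0, 1]
    - [[0, 0, 0], 0, 1]
    - [[0, 0, 0], 0, 1]
    - [[0, 0, 0], 0, 1]
    - [[0, 0, 0], 0, 1]
  squeeze: 80

```text
t: 14.58
tcp_pos: [0.3724, -0.2566, 0.0296]
tool_rot: [0.996, -0.085, 0.0, 0.0]
force: [-1.5, 0.7, 6.0]
finger_gap: 0.126
```

```bash
python3 - <<'E'
from h import *
b=manip.snapshot("scene");cv2.imwrite("pics/s10.png",b);S=manip.sense();print(S["t"],S["tcp_pos"],S["tool_rot"],S["force"],S["ft_torque"],S["finger_gap"])
crop(b,135,185,205,255,9,"g10.png")
E
```

```text
14.625 [ 0.37238631 -0.25656972  0.02964051] [ 9.96372913e-01 -8.50938745e-02  1.57995052e-04  1.60772029e-04] [-0.94865128 -0.25334649  6.21131267] [ 0.01454048  0.1677322  -0.08080233] 0.12061218065776051
```

View pics/g10.png

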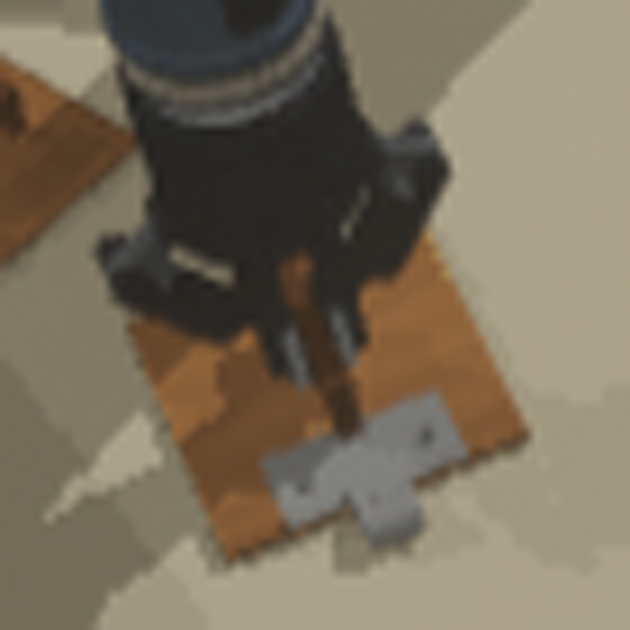

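Emit:
arm_command:
  rows:
    - [[0, 0, 5], 0, 1]
    - [[0, 0, 10], 0, 1]
    - [[0, 0, 20], 0, 1]
    - [[0, 0, 30], 0, 1]
    - [[0, 0, 35], 0, 1]
    - [[0, 0, 35], 0, 1]
    - [[0, 0, 25], 0, 1]
    - [[0, 0, 10], 0, 1]
    - [[0, 0, 0], 0, 1]
    - [[0, 0, 0], 0, 1]

```text
t: 15.88
tcp_pos: [0.3718, -0.2558, 0.1984]
tool_rot: [0.996, -0.085, -0.001, -0.001]
force: [-0.2, 0.2, -3.3]
finger_gap: 0.126
```

```bash
python3 - <<'E'
from h import *
b=manip.snapshot("scene");cv2.imwrite("pics/s11.png",b);S=manip.sense();print(S["t"],S["tcp_pos"],S["tool_rot"],S["force"],S["ft_torque"],S["finger_gap"])
crop(b,125,165,205,235,9,"g11.png")
E
```

```text
15.925 [ 0.37175404 -0.25578099  0.19823938] [ 9.96379176e-01 -8.50094022e-02 -1.00894315e-03 -9.60261753e-04] [-0.37999267 -0.6547896  -3.33395914] [-0.05303437 -0.01991801  0.01287975] 0.12808223257752313
```

View pics/g11.png

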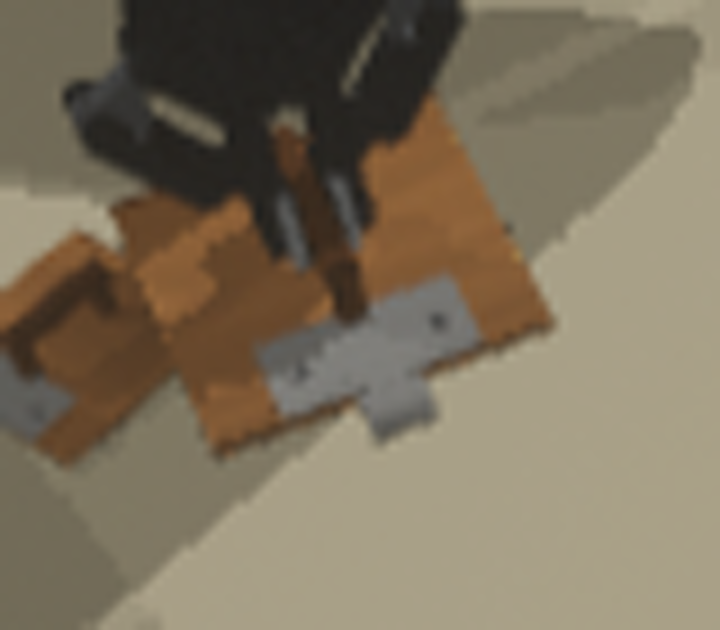

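Emit:
arm_command:
  rows:
    - [[6, 20, 0], 0, 1]
    - [[13, 40, 0], 0.04, 1]
    - [[13, 40, 0], 0.04, 1]
    - [[13, 40, 0], 0.04, 1]
    - [[13, 40, 0], 0.04, 1]
    - [[13, 40, 0], 0.032, 1]
    - [[13, 40, 0], 0, 1]
    - [[10, 35, 0], 0, 1]
    - [[8, 20, -20], 0, 1]
    - [[0, 10, -20], 0, 1]
    - [[0, 0, 0], 0, 1]
    - [[0, 0, 0], 0, 1]

```text
t: 17.42
tcp_pos: [0.4744, 0.0682, 0.1591]
tool_rot: [1.0, 0.011, -0.0, 0.0]
force: [1.1, -0.3, -1.3]
finger_gap: 0.122
```

```bash
python3 - <<'E'
from h import *
b=manip.snapshot("scene");cv2.imwrite("pics/s12.png",b);t=manip.snapshot("top");cv2.imwrite("pics/t12.png",t);S=manip.sense();print(S["t"],S["tcp_pos"],S["tool_rot"],S["force"],S["ft_torque"],S["finger_gap"])
crop(b,235,155,315,220,9,"g12.png")
crop(t,205,145,285,205,9,"h12.png")
E
```

```text
17.525 [0.47483553 0.06796664 0.15978474] [9.99944712e-01 1.05020647e-02 5.16506226e-04 1.12261604e-04] [-0.2155019   0.23359166 -1.02602867] [ 0.00365179 -0.03994095 -0.02285858] 0.1205480026530489
```

View pics/g12.png

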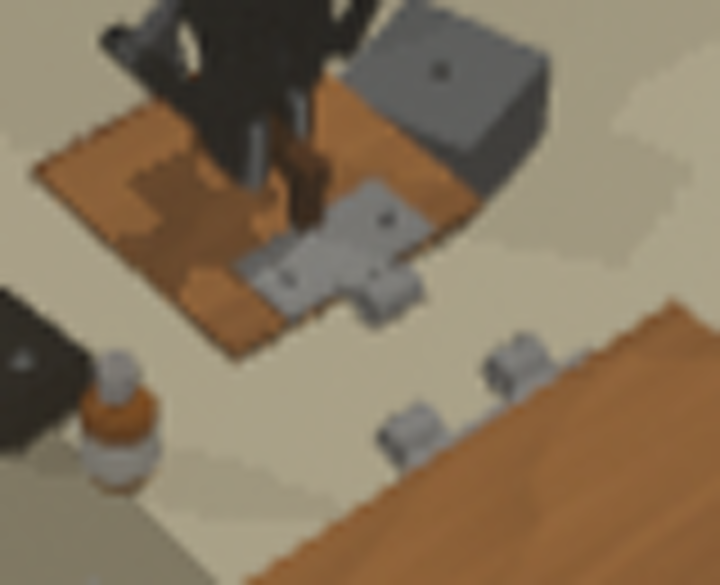

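View pics/h12.png

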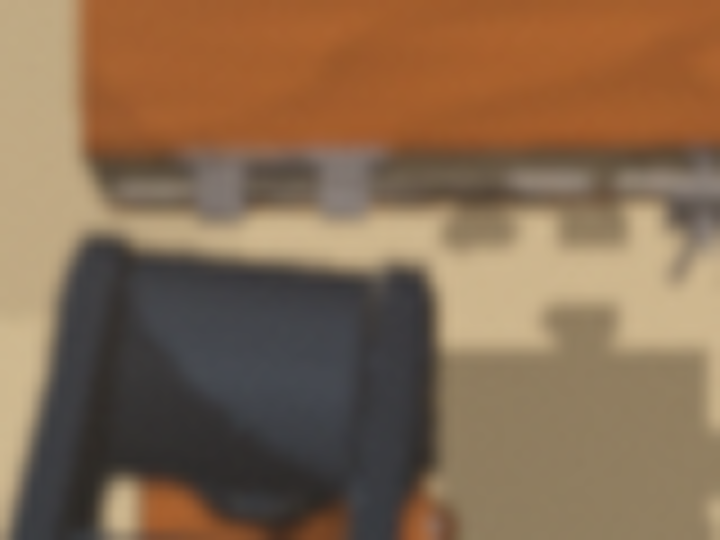

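```bash
cat >> h.py <<'E'
def shelf(tcp,yaw,dx=0,dy=0,dz=-.0296,pitch=0):
    from scipy.spatial.transform import Rotation as R
    r=R.from_euler("ZY",[yaw,pitch])
    L={"c--":(-.06,-.06,.008),"c+-":(.06,-.06,.008),"c++":(.06,.06,.008),"b+-":(.06,-.06,0),"kn-":(.074,-.011,.009),"kn":(.074,0,.009),"kn+":(.074,.011,.009),"ktop":(.074,0,.018),"barend":(.035,0,.043)}
    return {k:np.array(tcp)+r.apply(np.array(v)-[0,0,.0296]+[dx,dy,0]) for k,v in L.items()}
def cab():
    yaw=.022;F=np.array([.613,-.0145]);R=np.array([[np.cos(yaw),-np.sin(yaw)],[np.sin(yaw),np.cos(yaw)]])
    return {n:np.r_[F+R@[-.02,.085+y],.118] for n,y in(("k-out",-.036),("k-in",-.016),("mid",0),("k+in",.016),("k+out",.036))}
E
python3 - <<'E'
from h import *
pe=lambda X:((proj("scene",X)-[235,155]+.5)*9-.5).round(0)[0]
for p in(0,.05):
  for k,v in shelf([.4747,.0681,.1594],.021,pitch=p).items(): print(p,k,v.round(4),pe(v))
for k,v in cab().items(): print(k,v.round(4),pe(v))
E
```

```text
0 c-- [0.416  0.0069 0.1378] [ 36. 169.]
0 c+- [0.5359 0.0094 0.1378] [237. 353.]
0 c++ [0.5334 0.1293 0.1378] [487. 201.]
0 b+- [0.5359 0.0094 0.1298] [237. 368.]
0 kn- [0.5489 0.0587 0.1388] [367. 310.]
0 kn [0.5487 0.0697 0.1388] [390. 296.]
0 kn+ [0.5485 0.0807 0.1388] [412. 282.]
0 ktop [0.5487 0.0697 0.1478] [390. 279.]
0 barend [0.5097 0.0688 0.1728] [322. 171.]
0.05 c-- [0.415  0.0068 0.1408] [ 34. 162.]
0.05 c+- [0.5348 0.0093 0.1348] [235. 357.]
0.05 c++ [0.5323 0.1293 0.1348] [484. 205.]
0.05 b+- [0.5344 0.0093 0.1268] [235. 371.]
0.05 kn- [0.5478 0.0586 0.1351] [364. 315.]
0.05 kn [0.5476 0.0696 0.1351] [387. 301.]
0.05 kn+ [0.5473 0.0806 0.1351] [410. 287.]
0.05 ktop [0.548  0.0696 0.1441] [389. 285.]
0.05 barend [0.5103 0.0688 0.171 ] [323. 175.]
k-out [0.5919 0.034  0.118 ] [388. 451.]
k-in [0.5915 0.054  0.118 ] [430. 424.]
mid [0.5911 0.07   0.118 ] [464. 402.]
k+in [0.5908 0.086  0.118 ] [497. 381.]
k+out [0.5903 0.106  0.118 ] [537. 355.]
```

Emit:
arm_command:
  rows:
    - [[10, 0, -10], 0, 1]
    - [[10, 0, -11], 0, 1]
    - [[0, 0, 0], 0, 1]
    - [[0, 0, 0], 0, 1]
    - [[0, 0, 0], 0, 1]

```text
t: 18.15
tcp_pos: [0.4941, 0.0686, 0.1384]
tool_rot: [1.0, 0.011, -0.0, -0.0]
force: [-0.4, 0.0, -2.2]
finger_gap: 0.121
```

```bash
python3 - <<'E'
from h import *
b=manip.snapshot("scene");cv2.imwrite("pics/s13.png",b);S=manip.sense();print(S["t"],S["tcp_pos"],S["tool_rot"],S["force"],S["ft_torque"],S["finger_gap"])
crop(b,265,175,305,215,15,"g13.png")
pe=lambda X:((proj("scene",X)-[265,175]+.5)*15-.5).round(0)[0]
for k,v in shelf(S["tcp_pos"],.021).items(): print(k,v.round(4),pe(v))
for k,v in cab().items(): print(k,v.round(4),pe(v))
E
```

```text
18.2 [0.49413743 0.06862248 0.13845414] [ 9.99940182e-01  1.09375796e-02 -3.47531141e-05 -4.53890995e-06] [ 0.50989148  0.16246278 -2.16417003] [-0.00965851 -0.0197561   0.00208452] 0.12116439452034758
c-- [0.4354 0.0074 0.1169] [-334.   94.]
c+- [0.5554 0.0099 0.1169] [  3. 406.]
c++ [0.5529 0.1299 0.1169] [415. 148.]
b+- [0.5554 0.0099 0.1089] [  3. 429.]
kn- [0.5684 0.0592 0.1179] [217. 332.]
kn [0.5681 0.0702 0.1179] [255. 308.]
kn+ [0.5679 0.0812 0.1179] [293. 285.]
ktop [0.5681 0.0702 0.1269] [257. 281.]
barend [0.5291 0.0694 0.1519] [143. 101.]
k-out [0.5919 0.034  0.118 ] [198. 451.]
k-in [0.5915 0.054  0.118 ] [268. 406.]
mid [0.5911 0.07   0.118 ] [323. 371.]
k+in [0.5908 0.086  0.118 ] [378. 336.]
k+out [0.5903 0.106  0.118 ] [446. 292.]
```

View pics/g13.png

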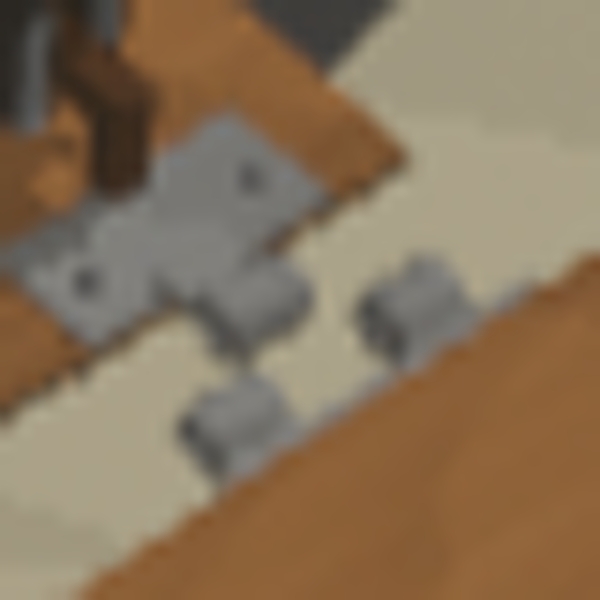

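```bash
cat > ov.py <<'E'
from h import *
import sys
b=cv2.imread("pics/s13.png")
x0,y0,x1,y1,k=235,160,310,215,10
im=cv2.resize(b[y0:y1,x0:x1],None,fx=k,fy=k,interpolation=cv2.INTER_CUBIC)
P=shelf([.4943,.0684,.1385],.021); P["b++"]=P["c++"]-[0,0,.008]
for p in list(P.values())+list(cab().values()):
    u=((proj("scene",p)[0]-[x0,y0]+.5)*k-.5).astype(int); cv2.circle(im,tuple(int(i) for i in u),2,(0,255,0),-1)
cv2.imwrite("pics/ov.png",im)
E
python3 ov.py
```

```text
(no output)
```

View pics/ov.png

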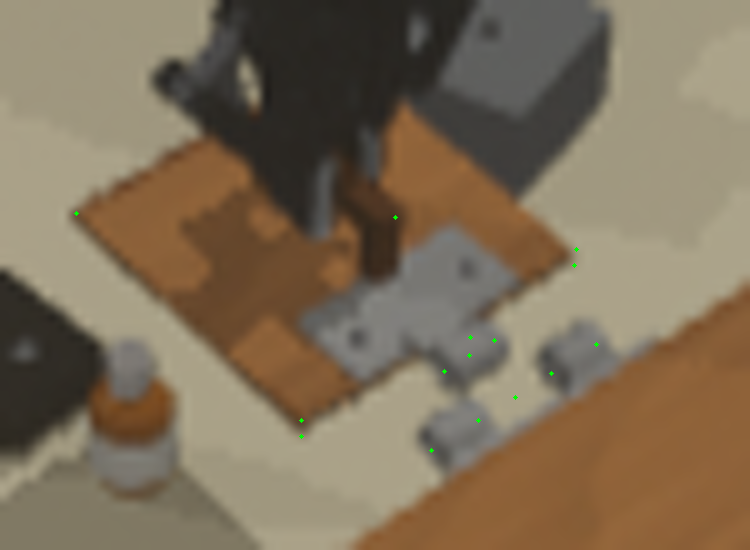

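Emit:
arm_command:
  rows:
    - [[5, 0, 0], 0, 1]
    - [[5, 0, 0], 0, 1]
    - [[4, 0, 0], 0, 1]
    - [[0, 0, 0], 0, 1]
    - [[0, 0, 0], 0, 1]

```text
t: 18.82
tcp_pos: [0.5081, 0.0686, 0.1382]
tool_rot: [1.0, 0.011, -0.0, -0.0]
force: [0.0, -0.1, -2.3]
finger_gap: 0.128
```

Emit:
arm_command:
  rows:
    - [[4, 0, 0], 0, 1]
    - [[3, 0, 0], 0, 1]
    - [[0, 0, 0], 0, 1]
    - [[0, 0, 0], 0, 1]

```text
t: 19.32
tcp_pos: [0.5152, 0.0686, 0.1382]
tool_rot: [1.0, 0.011, -0.0, -0.0]
force: [-0.0, -0.2, -2.3]
finger_gap: 0.126
```

```bash
python3 - <<'E'
from h import *
b=manip.snapshot("scene");cv2.imwrite("pics/s14.png",b);S=manip.sense();print(S["t"],S["tcp_pos"],S["tool_rot"],S["force"],S["ft_torque"],S["finger_gap"])
crop(b,265,175,305,215,15,"g14.png")
pe=lambda X:((proj("scene",X)-[265,175]+.5)*15-.5).round(0)[0]
for k,v in shelf(S["tcp_pos"],.021).items(): print(k,v.round(4),pe(v))
E
```

```text
19.375 [0.51518983 0.06861167 0.13827035] [ 9.99940251e-01  1.09302488e-02 -1.55004328e-04 -2.06505841e-05] [ 0.41133632 -0.90871384 -2.07176907] [-0.02615119  0.00210542  0.02822408] 0.12178488861450908
c-- [0.4565 0.0074 0.1167] [-279.  148.]
c+- [0.5764 0.0099 0.1167] [ 64. 465.]
c++ [0.5739 0.1299 0.1167] [477. 203.]
b+- [0.5764 0.0099 0.1087] [ 64. 489.]
kn- [0.5894 0.0592 0.1177] [280. 391.]
kn [0.5892 0.0702 0.1177] [318. 366.]
kn+ [0.5889 0.0812 0.1177] [355. 342.]
ktop [0.5892 0.0702 0.1267] [320. 339.]
barend [0.5502 0.0693 0.1517] [205. 158.]
```

View pics/g14.png

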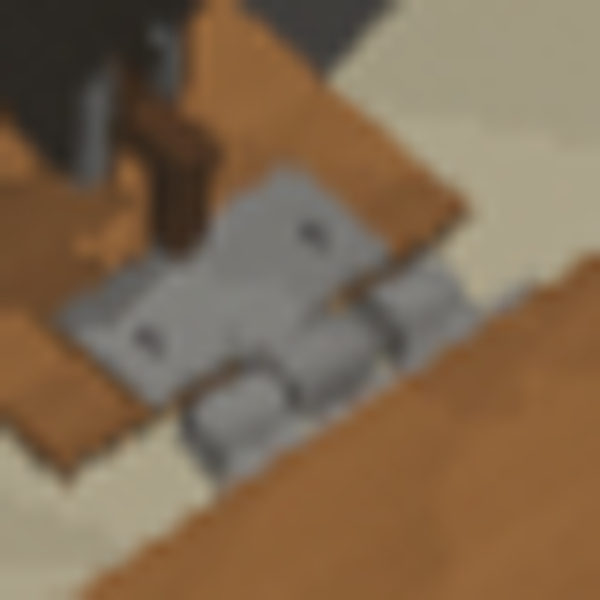

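Emit:
arm_command:
  rows:
    - [[2, 0, 0.3], 0, 1]
    - [[0, 0, 0], 0, 1]
    - [[0, 0, 0], 0, 1]
    - [[0, 0, 0], 0, 1]

```text
t: 19.88
tcp_pos: [0.5173, 0.0686, 0.1386]
tool_rot: [1.0, 0.011, -0.0, -0.0]
force: [0.0, 0.0, -2.4]
finger_gap: 0.125
```

```bash
python3 - <<'E'
from h import *
bs=[manip.snapshot("scene").astype(float) for _ in range(4)];b=np.mean(bs,0).astype(np.uint8);cv2.imwrite("pics/s15.png",b);t=manip.snapshot("top");cv2.imwrite("pics/t15.png",t);S=manip.sense();print(S["t"],S["tcp_pos"],S["tool_rot"],S["force"],S["ft_torque"],S["finger_gap"])
x0,y0,k=272,188,22
g=cv2.convertScaleAbs(b[y0:y0+24,x0:x0+34],alpha=1.6,beta=-40)
im=cv2.resize(g,None,fx=k,fy=k,interpolation=cv2.INTER_CUBIC)
P=list(shelf([.5172,.0686,.1385],.021).values())[4:7]; 
for L,c in((P,(0,255,0)),(list(cab().values()),(0,0,255))):
  for p in L:
    u=((proj("scene",p)[0]-[x0,y0]+.5)*k-.5).astype(int); cv2.circle(im,tuple(int(i) for i in u),3,c,-1)
cv2.imwrite("pics/g15.png",im)
crop(t,205,145,265,200,10,"h15.png")
E
```

```text
20.125 [0.51732929 0.06855494 0.13859367] [ 9.99940596e-01  1.08996298e-02 -3.99565397e-05 -5.05053074e-06] [ 0.03206898  0.17336069 -2.55563434] [0.03171876 0.04009944 0.04358416] 0.1264855415542714
```

View pics/g15.png

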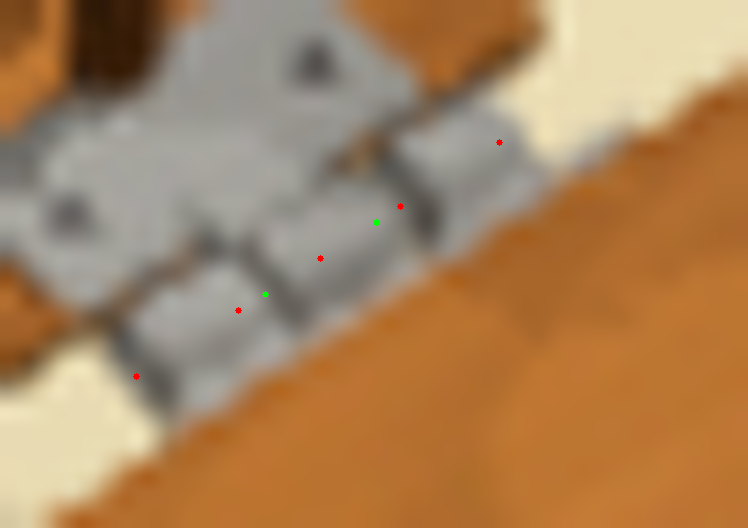

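View pics/h15.png

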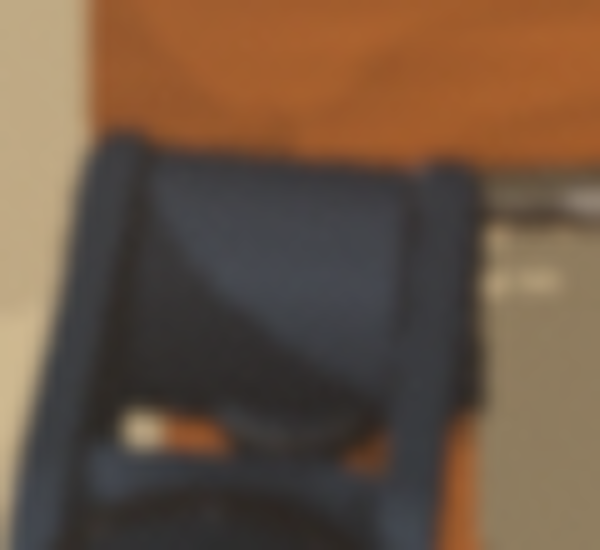

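```bash
python3 - <<'E'
from h import *
b=cv2.imread("pics/s15.png"); crop(b,200,140,330,255,6,"g16.png")
E
```

```text
(no output)
```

View pics/g16.png

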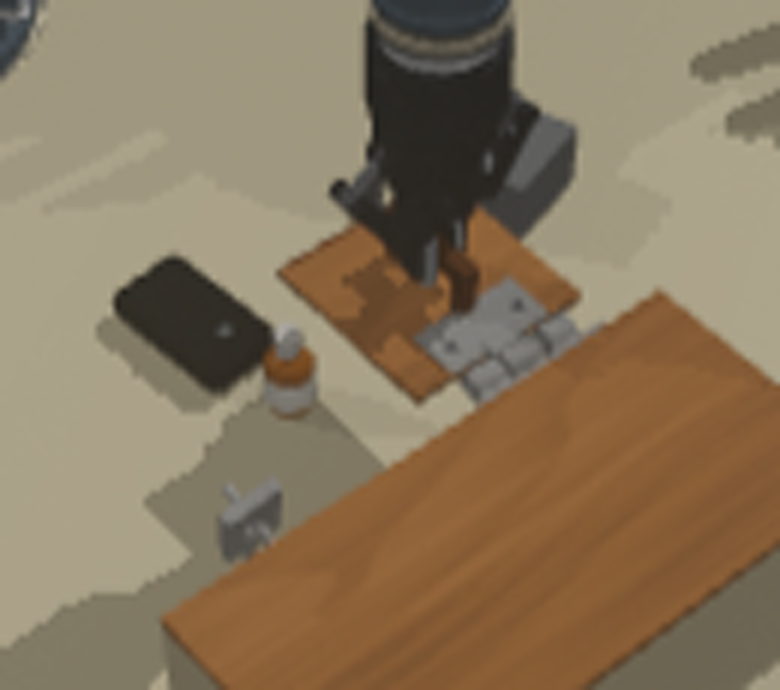

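Emit:
arm_command:
  rows:
    - [[0, 0, 0], 0, 1]
    - [[0, 0, 0], 0, 1]
    - [[0, 0, 0], 0, 1]
    - [[0, 0, 0], 0, 1]

```text
t: 20.62
tcp_pos: [0.5174, 0.0686, 0.1386]
tool_rot: [1.0, 0.011, 0.0, -0.0]
force: [-0.8, 0.2, -2.3]
finger_gap: 0.126
```

```bash
python3 - <<'E'
from h import *
for p in((150,238),(252,165),(201,202)): print(onz("scene",((p[0]+.5)/11-.5+223,(p[1]+.5)/11-.5+205),.141))
print(onz("top",((585-385+.5)/11-.5+265,(170.5)/11-.5+150),.141))
E
```

```text
[ 0.59452193 -0.13051103  0.141     ]
[ 0.59146205 -0.09371831  0.141     ]
[ 0.59314161 -0.11234593  0.141     ]
[ 0.59612353 -0.10689266  0.141     ]
```

```bash
python3 - <<'E'
from station import manip
print(manip.sign_off()); S=manip.sense(); print(S["t"],S["tcp_pos"],S["force"])
E
```

```text
the job is handed in; nothing more can be done
None
the job is handed in; nothing more can be done
```

The pin hangs freely by its eye on the peg. I handed in at about 20.6 s of the 54 s, with the arm holding the middle-sized shelf in place at the cabinet's hinge. No verdict was reported.

**Choosing the shelf:** the three boards measured about 86, 120 and 174 mm. I took the 120 mm one at scene pixel (171, 228).

**Pin:** after letting go, its plate measured about 3–6 mm from the peg's middle along the peg and about 2–3 mm sideways. It was upright and clear of the fingers in the pictures.

**Shelf:**
- In the last scene picture, the flap knuckle sat between the two cabinet knuckles with its outline in line to within about 0.2–0.5 pixel (about 0.6–1.4 mm). It was centred in the gap.
- The tool height put the knuckle at 118 mm, and the board's corners matched a level board.
- The wrist force showed only the shelf's weight (about 2.4 N), so I saw no sign of it pressing on the cabinet.

**Less certain:**
- The arm hid the hinge from the top camera. The final check of depth and height therefore rests on the scene view and the arm's own pose.
- One knuckle comparison, of the end-face centres, suggested the shelf could be about 1.4 mm short of the cabinet. The outline edges disagreed, so I left it.
- I did not measure the other objects again. The mouse and oil bottle looked undisturbed, and nothing on the arm's path came near the rest.

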